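Draw the blue counting board back to its taped place

TASK

Press down on top of the blue pill-counting board and draw it back towards you by friction, keeping it flat on the counter, until it lies inside the yellow taped rectangle, not askew; then let go. Do not move the green and white boards.

Things in the scene. Friction and masses are not known exactly. Their poses are not given: they have to be found in the camera images.
- blue_board: blue pill-counting board: loose flat slab 100 (x) by 120 (y) by 8 mm high, 0.3 kg, grey plastic, top all blue rubber. Origin: centre of its underside, z up. The rubber grips fingertips at least twice as well as the underside rubs on the counter: pressed at its middle with the tips of the shut fingers at 5 to 15 N, it follows them without turning. It lies in any of three spots in the row, within 5 degrees of straight.
- place_mid (a point): centre, on the counter's surface, of the yellow taped rectangle nearer the robot than the row of boards; clear inside is 130 (x) by 150 (y) mm, tape 8 mm wide and flat (nothing to bump over). Its axes run along the rectangle's sides, within 4 degrees of straight ahead, so a board drawn without turning ends square enough (16 degrees is allowed); either way round will do.
- green_board: green pill-counting board: loose flat slab 100 (x) by 120 (y) by 8 mm high, 0.3 kg, grey plastic, top all green rubber. Origin: centre of its underside, z up. Bystander in the same row.
- white_board: white pill-counting board: loose flat slab 100 (x) by 120 (y) by 8 mm high, 0.3 kg, grey plastic, top all white rubber. Origin: centre of its underside, z up. Bystander in the same row.
Mind the look-alikes: they are no part of the job. Leave any orange look-alike of the blue_board alone.

How it is judged:
By the outcome, as a careful person would: the job done as asked, in the order asked, and still so for the second after the job is handed in, with the robot touching nothing.
It also fails if it takes over 40 s, if anything falls off the work surface, if the arm or the gripper's body presses on something with over 40 N, if the wrist force passes 120 N, or if a joint passes its speed limit or range.

ROBOT

A 6-joint arm with a two-finger parallel gripper is mounted at the origin on the work surface. World frame = base frame: x ahead of the robot, y to its left, z up, the work surface at z = 0. Lengths are in m, angles in degrees, forces in N, time in s.
With the tool pointing down it reaches from about 0.325 to 0.775 m from the base axis. Payload 5.5 kg.
Tool frame: the origin (TCP) lies on the centre line of the jaws, within the pads' length; the fingertips stand 17 mm ahead of it and the grasp point (between the pads) lies 2 mm behind it; x points along the fingers, y is the direction in which the jaws open and shut, and the axes are right-handed (so a half turn about x gives the same grasp; the last joint's range is limited). The gripper opens to 85 mm and grips with 20 to 120 N. Pads are 22 mm wide; open, the fingers measure 114 mm over their backs; the gripper's body (76 mm by 85 mm) begins 54 mm behind the grasp point. The pads swing forward as they close: fully open they stand 13 mm farther back than shut.
Start: joints at [-75.269, 5.22, 70.514, -0, 104.267, -3.249], TCP at [0.185, -0.571, 0.248] pointing down, gripper open.
Joint ranges: [-164.24, 164.24], [-49.07, 125.15], [9.68, 141.18], [-86.29, 266.29], [3.28, 154.24], [-151.56, 151.56]. Speed limits (degrees/s): [147.25, 147.25, 172.46, 180, 180, 180].

INTERFACE

Orientations are given as a 3x3 rotation matrix whose columns are the frame's x, y, z axes.
In Python, from cell import sense, grab_frame, camera_info, sign_off gives the robot as it stands.
- The arm moves only by the tool servo_tool, never from a script. Its argument "increments" is a list of rows, each a list of 3 entries, a list of its own where there are three numbers: the shift along the tool's x, y, z in cm, then the turn, a rotation vector about the tool's x, y, z in rad, then the opening, from -1 (shut) to 1 (fully open). In form: [[[dx, dy, dz], [wx, wy, wz], grip], ...]. A call has 1 to 20 rows; each row is the pose to reach, as a shift and turn from the pose measured when the call began, along the tool's axes at that moment; what a row does not reach only later rows make up. A row lasts 1/8 s, in which the tool goes at most 62.5 mm and 10.7 degrees, less where a joint would pass 70% of its speed; a pose out of reach is approached as far as the arm can. A call with a gripper value outside its range is refused whole. The fingers move at their own pace and stop on an object; "newtons" is the grip in N (left out, the last holds). Time passes only in rows, so rows that repeat a pose let the fingers close. It gives the time, the measured TCP pose, the force and the opening at its end, in the units of the state.
- sense(): the state, without advancing time (a new reading comes with each control period).
- grab_frame(name): name is "scene" or "side" or "wrist"; returns the picture (420x560x3 uint8, red, green, blue); there is no depth.
- camera_info(name): a dict with "intrinsics" (3x3 intrinsics, pixels), "eye" and "rotation" of the camera in the world. Camera axes: x right, y down, z forward; pixel columns grow to the right and rows downward; lengths in m; the calibration is good to about 2 mm. A picture is of the moment at which its call begins: read the wrist's pose just before it. camera_info takes no time and is no camera call; for the wrist camera it gives the pose at the moment of the call.
- sign_off(): hands the job in, once; it reports no verdict.
The state is a dict: "clock": time; "joint_pos": joint angles; "joint_vel": joint speeds; "joint_efforts": joint torques, N m; "tool_pos": TCP position; "ee_rot": TCP orientation; "force": force on the tool from outside, world axes, zero at the start; "moment": the same for the moment, N m; "finger_gap": opening from 0.0 (shut) to 1.0 (fully open).
Only numpy, scipy, OpenCV 4.12 (cv2) and the standard library are available. Lean on these libraries where they do the work, as an engineer would, in place of code of your own. Each camera call takes 0.05 s, during which the arm holds its last target. There are 200 camera calls.

## Working session

There is one attempt and no reset: what is moved stays moved. The work goes in short steps, Python scripts to look and compute and a tool call to move; the robot and the scene stay as the last step left them, time stands still between calls to the robot, and variables do not carry over. Pictures are saved under pics/ and viewed, about 8 in all and at most 12, crops included, and the job is handed in when it is done.

Besides the shell and the picture viewer there is one more tool, called after "Call:" by a JSON object that holds its "name" and its "arguments". servo_tool: Moves the arm, as the interface text tells. Its arguments: {"type":"object","properties":{"increments":{"type":"array","items":{"type":"array"}},"newtons":{"type":"number"}},"required":["increments"]}

```bash
mkdir -p pics; cat > h.py <<'E'
import numpy as np, cv2
from cell import sense, grab_frame, camera_info, sign_off
def ray(ci,uv,z):
    K=np.array(ci["intrinsics"]);R=np.array(ci["rotation"]);e=np.array(ci["eye"])
    d=R@np.linalg.solve(K,np.array([uv[0],uv[1],1.]))
    return e+d*(z-e[2])/d[2]
def save(n,im): cv2.imwrite("pics/"+n+".png",cv2.cvtColor(im,cv2.COLOR_RGB2BGR))
E
python3 - <<'E'
from h import *
s=sense(); print(s["tool_pos"],s["ee_rot"],s["finger_gap"],s["force"],s["clock"])
a=grab_frame("scene");b=grab_frame("side");save("a",a);save("b",b);np.savez("ab.npz",a=a,b=b)
for n in("scene","side"): c=camera_info(n);print(n,c)
E
```

```text
[ 0.18514245 -0.57045977  0.24713063] [[-5.15806676e-04  3.08705654e-01 -9.51157481e-01]
 [ 1.91952062e-03 -9.51155549e-01 -3.08706068e-01]
 [-9.99998025e-01 -1.98499905e-03 -1.01954486e-04]] 1.0027264384495524 [-0.54799555  0.9643803  -0.31774415] 0.0
scene {'intrinsics': array([[523.0164923 ,   0.        , 279.56489526],
       [  0.        , 523.0164923 , 215.10002617],
       [  0.        ,   0.        ,   1.        ]]), 'eye': array([0.85038331, 0.62189779, 0.98177986]), 'rotation': array([[-0.8183962 ,  0.47387677, -0.32506686],
       [ 0.5746513 ,  0.67672025, -0.46024513],
       [ 0.00187985, -0.56346296, -0.82613919]])}
side {'intrinsics': array([[470.98543033,   0.        , 276.61203609],
       [  0.        , 470.98543033, 209.61131616],
       [  0.        ,   0.        ,   1.        ]]), 'eye': array([-0.06521187,  0.9200586 ,  0.83207485]), 'rotation': array([[-0.85450472, -0.30811515,  0.41819462],
       [-0.51913808,  0.53417328, -0.66719904],
       [-0.01781426, -0.78722548, -0.6164079 ]])}
```

View pics/a.png

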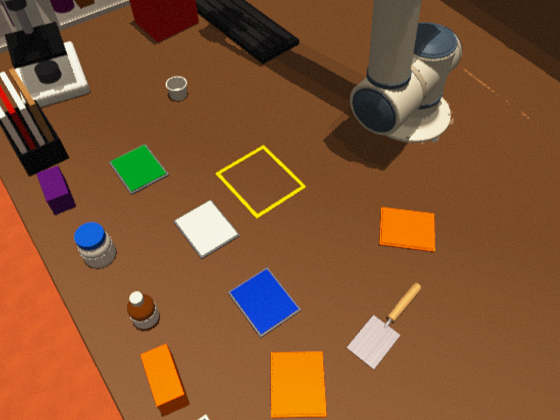

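View pics/b.png

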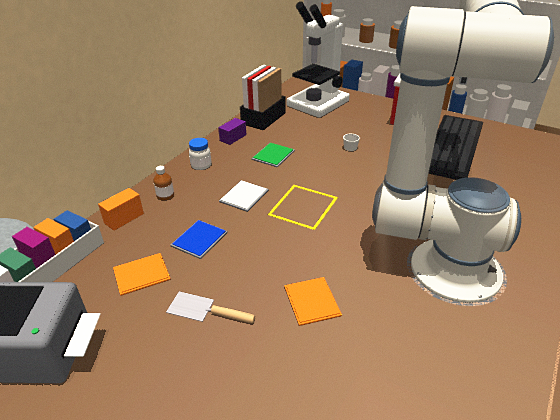

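The scene picture shows the blue board at about (265,301), white at (206,228) and green at (138,168). The yellow rectangle is centred at about (261,181), and there are orange look-alikes. The side view agrees: blue at (199,238), rectangle at (303,207). Next I'll measure them.

```bash
cat >> h.py <<'E'
R={"blue":((110,150,80),(130,255,255),.008),"green":((50,150,60),(75,255,255),.008),"white":((0,0,180),(179,50,255),.008),"yellow":((24,150,120),(35,255,255),0.)}
def find(im,ci,only=None):
    h=cv2.cvtColor(im,cv2.COLOR_RGB2HSV)
    for n,(lo,hi,z) in R.items():
        if only and n not in only: continue
        cs=cv2.findContours(cv2.inRange(h,lo,hi),cv2.RETR_EXTERNAL,cv2.CHAIN_APPROX_NONE)[0]
        for c in cs:
            if cv2.contourArea(c)<500: continue
            p=np.array([ray(ci,q[0]+0.0,z)[:2] for q in c])
            (cx,cy),(w,l),an=cv2.minAreaRect((p*1000).astype(np.float32))
            an=(an+45)%90-45
            if 80<w<180 and 80<l<180: print(n,"c mm",round(cx,1),round(cy,1),"size",round(w),round(l),"ang",round(an,1))
E
python3 - <<'E'
from h import *
d=np.load("ab.npz")
for k,n in(("a","scene"),("b","side")): print(n);find(d[k],camera_info(n))
s=sense()
E
```

```text
scene
blue c mm 613.4 231.1 size 92 112 ang 0.7
green c mm 665.9 -230.7 size 92 113 ang 0.7
white c mm 619.5 11.1 size 94 114 ang 1.5
yellow c mm 443.3 -35.8 size 148 169 ang 3.3
side
blue c mm 611.7 231.5 size 93 113 ang 0.7
white c mm 200.4 -181.2 size 127 155 ang 14.4
white c mm 617.9 13.2 size 96 118 ang 1.5
yellow c mm 443.7 -35.5 size 147 167 ang 3.3
```

```bash
cat >> h.py <<'E'
def inc(*pts):
    s=sense()
    for p in pts: print("to",p,"cm tool",np.round(100*np.array(s["ee_rot"]).T@(np.array(p)-s["tool_pos"]),2))
E
python3 - <<'E'
from h import *
a=np.load("ab.npz")["a"];ci=camera_info("scene")
for n,uv in dict(or1=(380,229),or1b=(381,208),or1c=(436,248),or2=(272,352),or2b=(325,352),trowel_h=(420,286),trowel=(350,345)).items(): print(n,ray(ci,uv,.008)[:2].round(3))
inc((.6125,.2313,.12),(.6125,.2313,.05))
E
```

```text
or1 [0.306 0.237]
or1b [0.267 0.196]
or1c [0.24  0.344]
or2 [0.661 0.33 ]
or2b [0.578 0.389]
trowel_h [0.332 0.391]
trowel [0.53  0.405]
to (0.6125, 0.2313, 0.12) cm tool [ 12.84 -63.05 -65.4 ]
to (0.6125, 0.2313, 0.05) cm tool [ 19.84 -63.04 -65.4 ]
```

Call:
{"name": "servo_tool", "arguments": {"increments": [[[0,-8,-8],[0,0,0],-1],[[0,-16,-16],[0,0,0],-1],[[0,-24,-24],[0,0,0],-1],[[0,-32,-32],[0,0,0],-1],[[2,-40,-41],[0,0,0],-1],[[4,-48,-50],[0,0,0],-1],[[8,-56,-58],[0,0,0],-1],[[12.8,-63.05,-65.4],[0,0,0],-1],[[12.8,-63.05,-65.4],[0,0,0],-1],[[12.8,-63.05,-65.4],[0,0,0],-1],[[12.8,-63.05,-65.4],[0,0,0],-1],[[12.8,-63.05,-65.4],[0,0,0],-1],[[12.8,-63.05,-65.4],[0,0,0],-1],[[12.8,-63.05,-65.4],[0,0,0],-1],[[12.8,-63.05,-65.4],[0,0,0],-1],[[12.8,-63.05,-65.4],[0,0,0],-1],[[12.8,-63.05,-65.4],[0,0,0],-1],[[12.8,-63.05,-65.4],[0,0,0],-1]], "newtons": 20}}

```text
clock: 2.35
tool_pos: [0.6126, 0.2302, 0.1214]
ee_rot: [[0.001, 0.307, -0.952], [0.002, -0.952, -0.307], [-1.0, -0.002, -0.001]]
force: [0.3, 0.2, 0.3]
finger_gap: 0.002
```

```bash
python3 - <<'E'
from h import *
s=sense();print(s["tool_pos"],np.round(s["ee_rot"],3),s["force"],s["finger_gap"],s["clock"])
inc((.6125,.2313,.035),(.6125,.2313,.027))
ci=camera_info("wrist");w=grab_frame("wrist");save("w1",w);find(w,ci,("blue",))
E
```

```text
[0.61258148 0.23024426 0.12140502] [[ 0.001  0.307 -0.952]
 [ 0.002 -0.952 -0.307]
 [-1.    -0.002 -0.001]] [0.26701156 0.24485038 0.29435388] 0.001507042089897698 2.35
to (0.6125, 0.2313, 0.035) cm tool [ 8.64 -0.09 -0.01]
to (0.6125, 0.2313, 0.027) cm tool [ 9.44 -0.09 -0.01]
blue c mm 613.2 229.8 size 92 111 ang 1.0
```

View pics/w1.png

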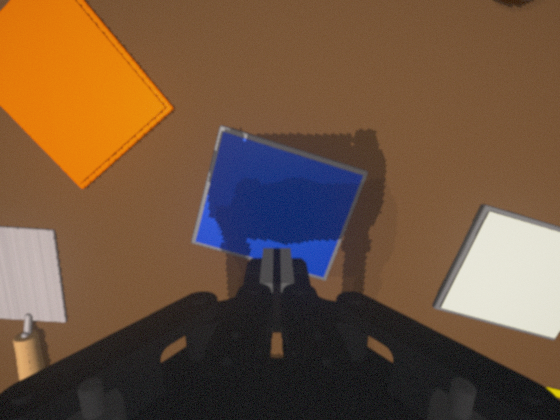

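The wrist view shows the blue board (corners at about (222,127) and (327,278)) under the shut fingertips, with the white board well to the right. The three views put the board's centre within 2 mm of (0.613, 0.230), so I'll go down to just above touching.

Call:
{"name": "servo_tool", "arguments": {"increments": [[[4,0,0],[0,0,0],-1],[[7.5,0,0],[0,0,0],-1],[[8.8,0,0],[0,0,0],-1],[[9.2,0,0],[0,0,0],-1],[[9.4,0,0],[0,0,0],-1],[[9.4,0,0],[0,0,0],-1],[[9.4,0,0],[0,0,0],-1]]}}

```text
clock: 3.28
tool_pos: [0.6133, 0.2306, 0.0287]
ee_rot: [[0.003, 0.307, -0.952], [0.003, -0.952, -0.307], [-1.0, -0.002, -0.003]]
force: [0.1, -0.1, 0.2]
finger_gap: 0.001
```

Call:
{"name": "servo_tool", "arguments": {"increments": [[[0.3,0,0],[0,0,0],-1],[[0.4,0,0],[0,0,0],-1],[[0.4,0,0],[0,0,0],-1],[[0.4,0,0],[0,0,0],-1]]}}

```text
clock: 3.78
tool_pos: [0.6134, 0.2307, 0.0251]
ee_rot: [[0.003, 0.307, -0.952], [0.003, -0.952, -0.307], [-1.0, -0.002, -0.004]]
force: [-0.7, -0.0, 3.9]
finger_gap: -0.003
```

Call:
{"name": "servo_tool", "arguments": {"increments": [[[0.1,0,0],[0,0,0],-1],[[0.1,0,0],[0,0,0],-1],[[0.1,0,0],[0,0,0],-1]]}}

```text
clock: 4.15
tool_pos: [0.6135, 0.2307, 0.025]
ee_rot: [[0.003, 0.307, -0.952], [0.003, -0.952, -0.307], [-1.0, -0.002, -0.004]]
force: [-2.4, -0.8, 6.2]
finger_gap: -0.002
```

Call:
{"name": "servo_tool", "arguments": {"increments": [[[0.18,0,0],[0,0,0],-1],[[0.18,-0.1,0.3],[0,0,0],-1],[[0.18,-0.3,0.95],[0,0,0],-1],[[0.18,-0.6,1.9],[0,0,0],-1],[[0.17,-0.9,2.85],[0,0,0],-1],[[0.17,-1.2,3.8],[0,0,0],-1],[[0.17,-1.2,3.8],[0,0,0],-1]]}}

```text
clock: 5.03
tool_pos: [0.574, 0.2308, 0.0251]
ee_rot: [[0.006, 0.308, -0.951], [0.004, -0.951, -0.308], [-1.0, -0.002, -0.007]]
force: [-2.0, -1.2, 8.9]
finger_gap: 0.001
```

```bash
python3 - <<'E'
from h import *
inc((.4435,.2307,.025),(.4435,-.0356,.025))
for n in ("scene","side"): find(grab_frame(n),camera_info(n),("blue",))
ci=camera_info("wrist");find(grab_frame("wrist"),ci,("blue",))
E
```

```text
to (0.4435, 0.2307, 0.025) cm tool [-0.07 -4.01 12.42]
to (0.4435, -0.0356, 0.025) cm tool [-0.17 21.33 20.62]
blue c mm 574.2 231.3 size 92 112 ang 0.9
blue c mm 572.4 231.8 size 93 113 ang 0.3
blue c mm 574.8 230.0 size 91 111 ang 1.0
```

The board follows without turning, pressed at about 9 N. Next comes the rest of the way back, in line with the rectangle and clear of the white board.

Call:
{"name": "servo_tool", "arguments": {"increments": [[[0.18,-0.1,0.3],[0,0,0],-1],[[0.18,-0.3,0.95],[0,0,0],-1],[[0.18,-0.6,1.9],[0,0,0],-1],[[0.17,-0.93,2.9],[0,0,0],-1],[[0.17,-1.25,3.9],[0,0,0],-1],[[0.16,-1.57,4.9],[0,0,0],-1],[[0.16,-1.9,5.9],[0,0,0],-1],[[0.15,-2.2,6.9],[0,0,0],-1],[[0.15,-2.55,7.9],[0,0,0],-1],[[0.14,-2.87,8.9],[0,0,0],-1],[[0.14,-3.2,9.9],[0,0,0],-1],[[0.13,-3.5,10.9],[0,0,0],-1],[[0.12,-3.85,11.9],[0,0,0],-1],[[0.12,-4.0,12.42],[0,0,0],-1],[[0.12,-4.0,12.42],[0,0,0],-1]]}}

```text
clock: 7.05
tool_pos: [0.4445, 0.2312, 0.025]
ee_rot: [[0.009, 0.308, -0.951], [0.005, -0.951, -0.308], [-1.0, -0.002, -0.01]]
force: [-1.5, -0.1, 7.2]
finger_gap: -0.0
```

```bash
python3 - <<'E'
from h import *
inc((.4435,-.0356,.025))
for n in ("scene","side"): find(grab_frame(n),camera_info(n),("blue",))
E
```

```text
to (0.4435, -0.0356, 0.025) cm tool [-0.13 25.35  8.31]
blue c mm 445.0 231.7 size 92 112 ang 0.8
blue c mm 443.5 232.2 size 92 113 ang 0.5
```

Call:
{"name": "servo_tool", "arguments": {"increments": [[[0.2,0.3,0.1],[0,0,0],-1],[[0.2,0.9,0.3],[0,0,0],-1],[[0.19,1.8,0.59],[0,0,0],-1],[[0.19,2.9,0.95],[0,0,0],-1],[[0.18,4.0,1.31],[0,0,0],-1],[[0.17,5.1,1.67],[0,0,0],-1],[[0.17,6.2,2.03],[0,0,0],-1],[[0.16,7.3,2.39],[0,0,0],-1],[[0.16,8.4,2.75],[0,0,0],-1],[[0.15,9.5,3.11],[0,0,0],-1],[[0.15,10.6,3.47],[0,0,0],-1],[[0.14,11.6,3.8],[0,0,0],-1],[[0.14,12.3,4.03],[0,0,0],-1],[[0.14,12.67,4.15],[0,0,0],-1],[[0.14,12.67,4.15],[0,0,0],-1]]}}

```text
clock: 9.02
tool_pos: [0.4455, 0.0982, 0.025]
ee_rot: [[0.012, 0.307, -0.951], [0.006, -0.952, -0.307], [-1.0, -0.002, -0.014]]
force: [0.1, 1.2, 8.6]
finger_gap: 0.007
```

```bash
python3 - <<'E'
from h import *
inc((.4435,-.0356,.025))
for n in ("scene","side"): find(grab_frame(n),camera_info(n),("blue","white"))
E
```

```text
to (0.4435, -0.0356, 0.025) cm tool [-0.09 12.67  4.3 ]
blue c mm 445.3 98.8 size 93 112 ang 1.0
white c mm 619.5 10.9 size 94 115 ang 1.5
white c mm 187.2 -239.9 size 82 131 ang 8.1
blue c mm 444.3 99.6 size 93 114 ang 1.0
white c mm 617.9 13.2 size 96 118 ang 1.5
```

Call:
{"name": "servo_tool", "arguments": {"increments": [[[0.2,0.3,0.1],[0,0,0],-1],[[0.2,0.9,0.3],[0,0,0],-1],[[0.19,1.8,0.6],[0,0,0],-1],[[0.19,2.9,0.97],[0,0,0],-1],[[0.18,4.0,1.33],[0,0,0],-1],[[0.17,5.1,1.7],[0,0,0],-1],[[0.17,6.2,2.07],[0,0,0],-1],[[0.16,7.3,2.43],[0,0,0],-1],[[0.16,8.4,2.8],[0,0,0],-1],[[0.15,9.5,3.17],[0,0,0],-1],[[0.15,10.6,3.53],[0,0,0],-1],[[0.14,11.7,3.9],[0,0,0],-1],[[0.13,12.4,4.13],[0,0,0],-1],[[0.13,12.8,4.26],[0,0,0],-1],[[0.13,12.8,4.26],[0,0,0],-1]]}}

```text
clock: 11.0
tool_pos: [0.4459, -0.0367, 0.025]
ee_rot: [[0.017, 0.307, -0.951], [0.006, -0.952, -0.307], [-1.0, -0.001, -0.018]]
force: [-0.9, 0.9, 9.6]
finger_gap: -0.002
```

```bash
python3 - <<'E'
from h import *
for n in ("scene","side"): find(grab_frame(n),camera_info(n),("blue","white"))
E
```

```text
blue c mm 445.9 -36.1 size 92 112 ang 1.3
white c mm 619.5 10.9 size 95 115 ang 1.7
white c mm 186.7 -451.0 size 158 89 ang -6.9
blue c mm 444.3 -35.0 size 92 114 ang 1.3
white c mm 617.9 13.2 size 96 118 ang 1.5
```

The board is within 2 mm of the rectangle's centre and turned about 2° from it, against a clearance of about 15 mm each side. Lifting off.

Call:
{"name": "servo_tool", "arguments": {"increments": [[[-0.2,0,0],[0,0,0],-1],[[-0.6,0,0],[0,0,0],-1],[[-2,0,0],[0,0,0],-1],[[-5,0,0],[0,0,0],-1],[[-10,0,0],[0,0,0],-1],[[-15,0,0],[0,0,0],-1],[[-18,6,0],[0,0,0],-1],[[-18,12,0],[0,0,0],-1],[[-18,18,0],[0,0,0],-1],[[-18,20,0],[0,0,0],-1],[[-18,20,0],[0,0,0],-1],[[-18,20,0],[0,0,0],-1],[[-18,20,0],[0,0,0],-1]]}}

```text
clock: 12.72
tool_pos: [0.5044, -0.2267, 0.2055]
ee_rot: [[0.018, 0.309, -0.951], [0.006, -0.951, -0.309], [-1.0, -0.0, -0.018]]
force: [-0.5, 0.2, 1.1]
finger_gap: 0.004
```

```bash
python3 - <<'E'
from h import *
a=grab_frame("scene");save("end",a);find(a,camera_info("scene"))
print("side");find(grab_frame("side"),camera_info("side"),("blue","white","green"))
s=sense();print(s["joint_vel"],s["force"])
E
```

```text
blue c mm 446.0 -36.1 size 92 112 ang 1.2
green c mm 665.9 -230.7 size 92 113 ang 0.7
white c mm 619.5 11.0 size 94 114 ang 1.5
yellow c mm 443.5 -35.9 size 148 168 ang 3.2
side
blue c mm 444.3 -35.0 size 92 114 ang 1.2
white c mm 1061.0 461.4 size 82 160 ang -33.8
white c mm 617.9 13.2 size 96 118 ang 1.5
[-0.24738934  0.32713207 -0.11904038 -0.09141205 -0.15858065 -0.02948165] [-0.2584778   0.55191226 -0.05871492]
```

View pics/end.png

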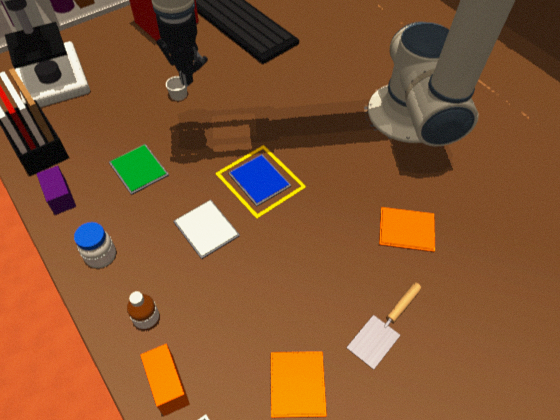

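The last picture shows the blue board centred and square in the yellow rectangle at about (260,180). Green at (138,168) and white at (206,228) have not moved, and the gripper is clear above the counter.

```bash
python3 -c "
from cell import sign_off; print(sign_off())"
```

```text
the job is handed in; nothing more can be done
None
```

The blue board now lies inside the yellow rectangle, and I handed the job in at about 13 s. I pressed its middle with the shut fingertips at about 6–10 N. I drew it straight back first, then sideways into the rectangle so it stayed clear of the white board, and lifted straight off.

- **Position:** the scene and side cameras put the blue board's centre 1–3 mm from the rectangle's centre. It is turned about 2° from the rectangle's sides, and the allowance is 16°.
- **Other boards:** the white board measures the same as at the start, in both views. The green board also measures the same, but only in the scene view; my colour filter did not pick it up in the side view.
- **Robot:** the gripper ended about 0.2 m above the counter, touching nothing.
- **Disagreements:** the boards measured about 92 × 112 mm against the stated 100 × 120 mm, in every view. In the wrist picture a thin grey rim shows around the blue, so my colour mask likely missed the edges. Even at the full size, the board has about 10 mm or more to spare on every side. The two cameras' centre positions differed by about 2 mm, which is within the calibration.

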